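Draw a stuck steel pot off its stack and stand it in the kidney dish

TASK

The top steel pot of the nested stack is held fast in the pot below. Lift it straight up off the stack, leaving the rest of the stack standing where it is, then set it down (do not drop it) upright on the floor of the kidney dish and let go. Do not knock the dish, the bottle, the bowl or the pump.

Things in the scene. Friction and masses are not known exactly. Their poses are not given: they have to be found in the camera images.
- cup: Top pot of the stack: loose, plain steel, round, 56 mm high, 0.08 to 0.13 kg. Lower 26 mm: closed foot 47 mm in diameter, nested in the pot below. Above: open bowl 57 mm in outside diameter (narrowing to 54 in its lowest 8 mm), 30 mm high, 3 mm wall, standing in full above the pot below. Spring clips hold the foot: 3 to 9 N draw it out, over the first 20 mm of a straight lift. Origin: centre of the foot's underside; z up to the mouth.
- cup_rim (a point): Centre of the top pot's mouth, level with its rim, 56 mm above its origin.
- stack: The rest of the stack: dark steel base disc 110 mm in diameter, 16 mm thick, with two more such pots locked on it one in the other. Stands loose on the table, 0.9 kg, 102 mm high; the nested top pot brings it to 132 mm, its origin at z = 76.5 mm on the same axis. Origin: centre of the base's underside, z up.
- stack_rim (a point): Centre of the mouth of the pot that the top one is nested in, level with its rim, 102 mm above the stack's origin and 30 mm below the top rim. It too is 57 mm in outside diameter: fingertips reaching below this point can grip both pots.
- dish: Kidney dish, plain steel, loose, 0.4 kg, 32 mm high, about 240 mm long (its y axis) and 115 to 125 mm wide (its x axis), curved: its bulging side looks along its own +x, its hollow side along -x. Flat floor 3 mm thick, about 100 mm wide. Origin: underside, at the middle of the floor's centreline; z up. A pot fits anywhere along its floor, easiest at the middle.
- bottle: Bystander: white plastic bottle, 52 mm in diameter, 100 mm high, loose. Origin: centre of the underside.
- bowl: Bystander: round steel bowl, rim diameter 90 mm, 45 mm high, loose and empty. Origin: centre of the underside.
- pump: Bystander: white syringe pump, fixed to the table; its length (y axis) lies roughly along the table's depth; body 120 x 300 x 115 mm (x, y, z) with a carrying handle on top to 150 mm. Origin: centre of the underside.
Things that resemble listed ones, but are neither listed nor needed, are in the scene too. Leave any blue or green look-alike of the cup alone. Several things look just like the dish: the one meant starts farthest to the robot's right.

How it is judged:
On the way:
1. the top pot is drawn up out of the pot below, by at least 28 mm and within 30 mm of the stack's axis, the stack still standing (z of cup in the frame of stack above 0.1045 m and horizontal distance between cup and stack below 0.03 m and distance of stack from where it was at the start of the episode below 0.03 m), for 0.05 s.
At the end, for the whole second after the job is handed in: The pot stands at rest, upright (within 0.1 rad) on the floor of the kidney dish (origin 0 to 8 mm above the dish's underside, within 100 mm of its origin), released. The rest of the stack stands upright within 30 mm of where it was, the dish within 40 mm, the bottle and bowl within 30 mm (angle between each of cup, bottle's own z axis and vertical below 0.1 rad and z of cup in the frame of dish between 0 and 0.008 m and horizontal distance between cup and dish below 0.1 m and contact force between cup and dish above 0.1 N and linear speed of cup below 0.02 m/s and angle between stack's own z axis and vertical below 0.05 rad and distance of each of stack, bottle, bowl from where it was at the start of the episode below 0.03 m and distance of dish from where it was at the start of the episode below 0.04 m); the robot touches nothing.
It fails at once if the rest of the stack is lifted or dragged more than 30 mm, or tipped more than 0.25 rad (distance of stack from where it was at the start of the episode above 0.03 m or angle between stack's own z axis and vertical above 0.25 rad).
It fails at once if the pot is dropped (moves faster than 0.5 m/s while the fingers do not hold it, a fall of about 13 mm) (linear speed of cup above 0.5 m/s and contact force between cup and the fingers below 0.1 N).
It fails at once if the dish is shoved more than 40 mm (distance of dish from where it was at the start of the episode above 0.04 m).
It fails at once if the bottle or the bowl is moved more than 30 mm (distance of any of bottle, bowl from where it was at the start of the episode above 0.03 m).
It fails at once if the pump is struck with more than 15 N (contact force between pump and the arm above 15 N).
It also fails if it takes over 38 s, if anything falls off the work surface, if the arm or the gripper's body presses on something with over 40 N, if the wrist force passes 120 N, or if a joint passes its speed limit or range.

ROBOT

A 6-joint arm with a two-finger parallel gripper is mounted at the origin on the work surface. World frame = base frame: x ahead of the robot, y to its left, z up, the work surface at z = 0. Lengths are in m, angles in rad, forces in N, time in s.
With the tool pointing down it reaches from about 0.325 to 0.925 m from the base axis. Payload 3.1 kg.
Tool frame: the origin (TCP) lies at the centre of the arm's flange, where the gripper is bolted on; the fingertips stand 173 mm ahead of it and the grasp point (between the pads) lies r.grip_depth ahead of it (r.grip_depth is the distance from the TCP to the grasp point, in m); z points along the fingers, y is the line along which they close (so a half turn about z gives the same grasp; the last joint's range is limited). The gripper opens to 85 mm and grips with 20 to 120 N. Pads are 22 mm wide; open, the fingers measure 114 mm over their backs; the gripper's body (76 mm by 85 mm) begins 54 mm behind the grasp point. The pads swing forward as they close: fully open they stand 13 mm farther back than shut.
Start: joints at [-1.382, 0.217, 1.613, -0, 1.311, -0.112], TCP at [0.185, -0.597, 0.405] pointing down, gripper open.
Joint ranges: [-2.75, 2.75], [-0.78, 2.1], [0.31, 2.55], [-1.13, 4.27], [0.13, 2.63], [-2.58, 2.58]. Speed limits (rad/s): [2.79, 2.79, 3.14, 3.14, 3.14, 3.14].

INTERFACE

Orientations are given as [roll, pitch, yaw] about the fixed x, y, z axes, in that order (R = Rz(yaw) Ry(pitch) Rx(roll)).
In Python, from workcell import telemetry, imaging, r gives the robot as it stands.
- The arm moves only by the shell command python3 -m inch 'ROWS' [OPENING]. ROWS is JSON, a list of rows, each a list of 4 numbers: the shift along the tool's x, y, z in mm, then the turn about the tool's z in degrees. In form: [[tx, ty, tz, roll], ...]. A call has exactly 5 rows; each row is the pose to reach, as a shift and turn from the pose commanded when the call began, along the tool's axes at that moment; what a row does not reach only later rows make up. A row lasts 1/12 s, in which the tool goes at most 41.7 mm and 7.16 degrees, less where a joint would pass 70% of its speed; a pose out of reach is approached as far as the arm can. A call with a gripper value outside its range is refused whole. OPENING is the gripper command: -1 is shut, 1 is fully open, values between are in proportion, set as the call begins (- or left out, the last holds). The fingers move at their own pace and stop on an object; the grip force is fixed at half the most. Time passes only in rows, so rows that repeat a pose let the fingers close, or fill a call up. It gives the time, the measured TCP pose, the force, the opening and the grip force at its end, in the units of the state.
- telemetry.sense(): the state, without advancing time (a new reading comes with each control period).
- imaging.get_image(name): name is "scene" or "top" or "wrist"; returns (picture, depth): 420x560x3 uint8, red, green, blue; 420x560 float32, m along the optical axis (not along the pixel's ray), 0 where there is no reading.
- imaging.camera_info(name): a dict with "fx", "fy", "cx", "cy" (pixels), "camera_from_world" (4x4, takes a point from world to camera coordinates); the wrist camera has in their place "T_tool_cam" (4x4, takes a point from camera to tool coordinates, whose origin is the TCP and whose axes are the flange's). Camera axes: x right, y down, z forward; pixel columns grow to the right and rows downward; lengths in m; the calibration is good to about 2 mm. A picture is of the moment at which its call begins: read the wrist's pose just before it. camera_info takes no time and is no camera call.
- r.sign_off(): hands the job in; it is judged then, once.
Trained networks look in the newest picture that a camera, given by its name, has taken for a name from the list of things; names that differ only in an ending like _2 or _b are one class to them, and where a whole thing is asked for, a point or a joint stands for the part that bears it (a point fixed in the world has none). Each returns a list of dicts, best first, with "p" (0 to 1); they miss things now and then, are a little off and sometimes report something else, mostly with a low value. They report only what shows in the picture. A call takes as long as a camera call. They do not tell look-alikes from the thing itself.
- imaging.cut_out(camera, query): "mask" (420x560 bool, what is visible of it).
- imaging.place_of(camera, query): "position" ([x, y, z] in m, in world coordinates, good to about 4 mm: a listed point, or the origin of a listed thing).
The state is a dict: "time_s": time; "q": joint angles; "joint_vel": joint speeds; "effort": joint torques, N m; "eef_pos": TCP position; "ee_rot": TCP orientation; "force": force on the tool from outside, world axes, zero at the start; "wrist_torque": the same for the moment, N m; "gripper_width": opening from 0.0 (shut) to 1.0 (fully open); "gripper_force": force on a finger pad.
Only numpy, scipy, OpenCV 4.12 (cv2) and the standard library are available. Lean on these libraries where they do the work, as an engineer would, in place of code of your own. Each camera call takes 0.05 s, during which the arm holds its last target. There are 200 camera calls.

## Working session

There is one attempt and no reset: what is moved stays moved. The work goes in short steps, Python scripts to look and compute and a shell command to move; the robot and the scene stay as the last step left them, time stands still between calls to the robot, and variables do not carry over. Pictures are saved under pics/ and viewed, at most 10 in all, crops included, and the job is handed in when it is done.

```bash
mkdir -p pics; python3 - <<'E'
from workcell import telemetry, imaging, r
import cv2, numpy as np
s=telemetry.sense(); print(s['time_s'],s['eef_pos'],s['ee_rot'],r.grip_depth,s['gripper_width'])
ims=[]
for n in ['scene','top']:
    im,d=imaging.get_image(n); cv2.imwrite(f'pics/{n}0.png',im[:,:,::-1]); np.save(f'{n}_d.npy',d)
    for q in ['cup','cup_rim','stack','stack_rim','dish','bottle','bowl','pump']:
        print(n,q,[(np.round(x['position'],3).tolist(),round(x['p'],2)) for x in imaging.place_of(n,q)])
print(telemetry.sense()['time_s'])
E
```

```text
0.0 [ 0.1851313  -0.59653508  0.40333327] [-3.13916459e+00 -2.40429801e-04  3.00831874e-01] 0.1547 0.9995576009464019
scene cup [([0.47, 0.18, 0.078], 0.89), ([0.615, 0.201, 0.001], 0.89), ([0.334, 0.235, -0.002], 0.71)]
scene cup_rim [([0.469, 0.178, 0.133], 0.83), ([0.333, 0.229, 0.052], 0.69), ([0.616, 0.202, 0.052], 0.66)]
scene stack [([0.47, 0.181, 0.106], 0.55)]
scene stack_rim [([0.47, 0.18, 0.103], 0.86)]
scene dish [([0.52, -0.136, 0.002], 0.93), ([0.8, 0.249, -0.002], 0.73)]
scene bottle [([0.715, -0.031, 0.002], 0.55)]
scene bowl [([0.611, 0.396, -0.004], 0.65), ([0.47, 0.178, 0.076], 0.47)]
scene pump [([0.584, -0.47, 0.001], 0.55)]
top cup [([0.469, 0.179, 0.076], 0.94), ([0.333, 0.234, 0.001], 0.87)]
top cup_rim [([0.612, 0.204, 0.056], 0.9), ([0.335, 0.233, 0.049], 0.57), ([0.47, 0.179, 0.13], 0.55)]
top stack [([0.47, 0.183, -0.003], 0.97)]
top stack_rim [([0.47, 0.171, 0.104], 0.76)]
top dish [([0.805, 0.248, -0.002], 0.88), ([0.517, -0.134, -0.001], 0.59), ([0.469, 0.18, 0.0], 0.24)]
top bottle [([0.72, -0.033, -0.001], 0.61)]
top bowl [([0.607, 0.393, 0.003], 0.77)]
top pump [([0.583, -0.477, 0.001], 0.67), ([0.471, 0.18, 0.001], 0.51)]
0.9
```

View pics/top0.png

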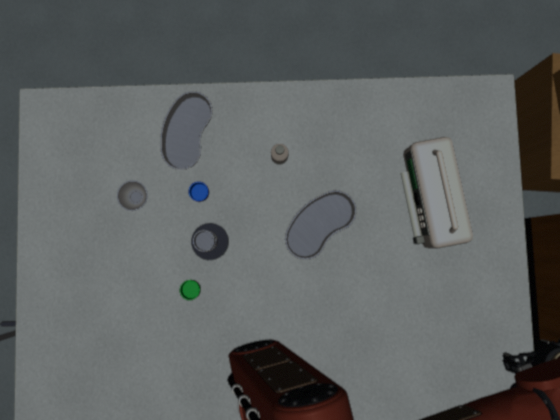

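View pics/scene0.png

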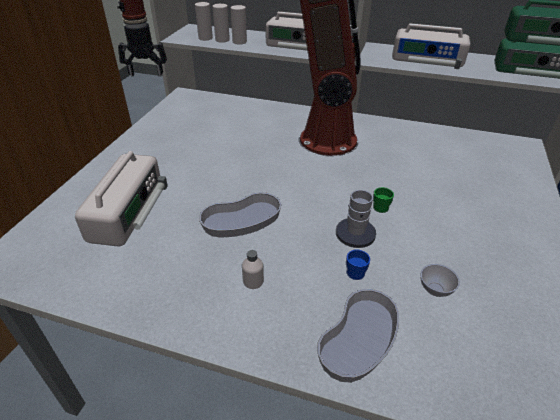

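The dish candidates are at top px (320,225), y≈-0.135, and (187,130), y≈+0.248. The first is farther to the robot's right, so it is the one meant. For the pot, grey at (205,240) on the dark base is the cup, and blue (199,191) and green (190,289) are decoys. I'll confirm in one crop and refine the measurements.

```bash
cat > h.py <<'E'
import numpy as np, cv2
from workcell import telemetry, imaging, r
from scipy.spatial.transform import Rotation as Ro
def cloud(n,d,sel=None):
    c=imaging.camera_info(n); v,u=np.nonzero(d>0) if sel is None else np.nonzero(sel&(d>0))
    z=d[v,u]; P=np.c_[(u-c['cx'])/c['fx']*z,(v-c['cy'])/c['fy']*z,z]
    T=np.linalg.inv(c['camera_from_world']) if 'camera_from_world' in c else None
    if T is None:
        s=telemetry.sense(); W=np.eye(4); W[:3,:3]=Ro.from_euler('xyz',s['ee_rot']).as_matrix(); W[:3,3]=s['eef_pos']; T=W@c['T_tool_cam']
    return P@T[:3,:3].T+T[:3,3]
def go(x,y,z,yaw):
    s=telemetry.sense(); R=Ro.from_euler('xyz',s['ee_rot']).as_matrix()
    print('t',s['time_s'],'pos',np.round(s['eef_pos'],4),'rot',np.round(s['ee_rot'],4))
    print('shift mm',np.round(R.T@(np.array([x,y,z])-s['eef_pos'])*1000,1),'turn',round(-np.degrees(yaw-s['ee_rot'][2]),1))
E
python3 - <<'E'
from h import *
d=np.load('top_d.npy'); P=cloud('top',d)
near=lambda c,rad:np.hypot(P[:,0]-c[0],P[:,1]-c[1])<rad
p=P[near((.47,.18),.045)&(P[:,2]>.112)&(P[:,2]<.15)]
print('rim',len(p),p.mean(0),p[:,2].max(),np.ptp(p,0),(p.max(0)+p.min(0))/2)
p=P[near((.47,.18),.08)&(P[:,2]>.008)&(P[:,2]<.03)];print('base',np.ptp(p,0),(p.max(0)+p.min(0))/2)
ring=P[near((.518,-.135),.16)&(P[:,2]>.015)&(P[:,2]<.05)]
print('dishwall',len(ring),ring[:,2].max(),cv2.minAreaRect(ring[:,:2].astype(np.float32)))
fl=P[near((.518,-.135),.03)]; print('floor z',np.median(fl[:,2]))
im=cv2.imread('pics/top0.png'); cv2.imwrite('pics/crop.png',cv2.resize(im[85:305,110:370],None,fx=3,fy=2.7))
im,dd=imaging.get_image('top')
for q in ('dish','stack'):
  for m in imaging.cut_out('top',q):
    k=m['mask']; v,u=np.nonzero(k); Q=cloud('top',dd,k); print(q,m['p'],u.mean(),v.mean(),cv2.minAreaRect(Q[:,:2].astype(np.float32)))
E
```

```text
rim 134 [0.47022353 0.17936284 0.12795274] 0.13860799082165087 [0.05625755 0.05648954 0.02645987] [0.4701367  0.17766025 0.12537806]
base [0.10818142 0.12679227 0.01733341] [0.46963524 0.18101313 0.01666949]
dishwall 584 0.041354897830666815 ((0.5140131115913391, -0.1411662995815277), (0.13222458958625793, 0.23972563445568085), 40.929080963134766)
floor z 0.003185771764206091
dish 0.77 184.58413541320942 129.789246598075 ((0.8052104711532593, 0.2475443184375763), (0.1433701366186142, 0.24712997674942017), 73.4137191772461)
dish 0.64 318.9750415973378 223.34342762063227 ((0.5142613649368286, -0.1410801112651825), (0.12730346620082855, 0.23609058558940887), 40.12369155883789)
stack 0.78 213.9985632183908 242.2801724137931 ((0.4683815836906433, 0.17049220204353333), (0.09423781931400299, 0.10976719111204147), 82.38922119140625)
```

View pics/crop.png

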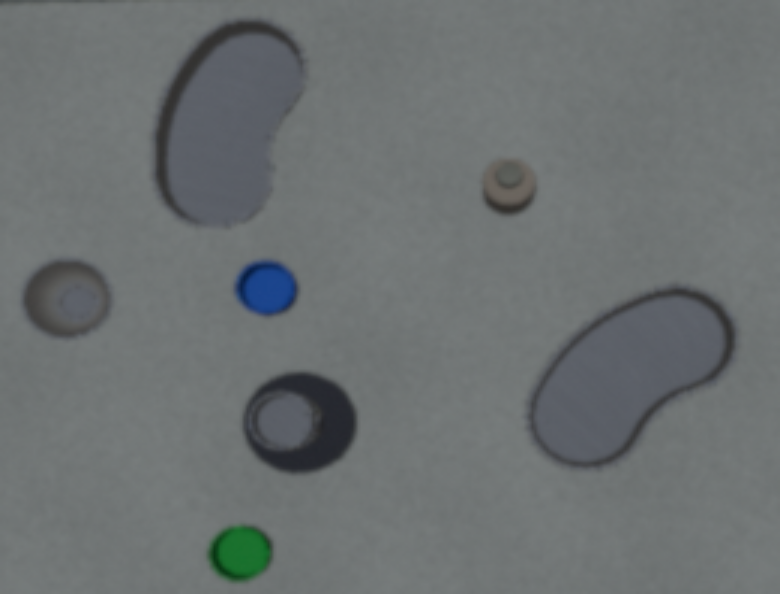

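The crop shows the grey pot on the dark base at (285,420), and the target dish, the right-hand one, at (635,380). Next I move over the stack.

```bash
python3 -c "
from h import *
go(.47,.18,.40,.70)"
```

```text
t 1.05 pos [ 0.1852 -0.5969  0.4047] rot [-3.1415  0.      0.3008]
shift mm [ 502.2 -657.7    4.7] turn -22.9
```

```bash
python3 -m inch '[[25,-32,0,0],[49,-64,0,0],[73,-96,0,0],[97,-128,0,0],[122,-160,0,0]]' 1
python3 -m inch '[[25,-32,0,0],[49,-64,0,0],[73,-96,0,0],[97,-128,0,0],[122,-160,0,0]]'
python3 -m inch '[[25,-32,0,0],[49,-64,0,0],[73,-96,0,0],[97,-128,0,0],[122,-160,0,0]]'
python3 -m inch '[[24,-32,0,-5],[48,-64,0,-10],[72,-96,0,-15],[96,-128,0,-20],[110,-145,0,-23]]'
python3 -c "
from h import *
go(.47,.18,.40,.70)"
```

```text
time_s: 1.47
eef_pos: [0.2545, -0.4063, 0.4046]
ee_rot: [3.142, -0.0, 0.3]
force: [1.7, 0.1, 0.0]
gripper_width: 1.002
gripper_force: 0.0
time_s: 1.88
eef_pos: [0.3234, -0.2172, 0.405]
ee_rot: [3.141, -0.001, 0.3]
force: [0.5, -0.4, -0.5]
gripper_width: 1.002
gripper_force: 0.0
time_s: 2.3
eef_pos: [0.3925, -0.028, 0.4052]
ee_rot: [3.141, -0.001, 0.301]
force: [0.9, -0.1, 0.5]
gripper_width: 0.998
gripper_force: 0.0
time_s: 2.72
eef_pos: [0.4551, 0.1445, 0.4051]
ee_rot: [-3.141, -0.002, 0.709]
force: [-0.2, -0.5, -0.1]
gripper_width: 0.997
gripper_force: 0.0
t 2.7167 pos [0.4551 0.1445 0.4051] rot [-3.1411e+00 -2.2000e-03  7.0900e-01]
shift mm [ 34.4 -17.2   5.2] turn 0.5
```

Now a wrist look to refine the axis, with the tool roughly above.

```bash
python3 -m inch '[[17,-9,0,0],[34,-17,0,0],[34,-17,0,0],[34,-17,0,0],[34,-17,0,0]]'
python3 - <<'E'
from h import *
print(telemetry.sense()['eef_pos'],imaging.camera_info('wrist')['T_tool_cam'])
im,d=imaging.get_image('wrist'); cv2.imwrite('pics/w1.png',im[:,:,::-1])
P=cloud('wrist',d)
p=P[(np.hypot(P[:,0]-.47,P[:,1]-.18)<.045)&(P[:,2]>.11)&(P[:,2]<.15)]
print(len(p),np.percentile(p[:,2],[50,90,99]),np.ptp(p,0),(p.max(0)+p.min(0))/2)
t=p[p[:,2]>np.percentile(p[:,2],95)-.012]; A=np.c_[t[:,:2],np.ones(len(t))]
print(cv2.minEnclosingCircle(t[:,:2].astype(np.float32)))
for n in ('wrist','top'):
  for q in ('cup_rim','stack_rim','cup'): print(n,q,[(np.round(x['position'],3).tolist(),round(x['p'],2)) for x in imaging.place_of(n,q)][:2])
E
```

```text
time_s: 3.13
eef_pos: [0.4694, 0.1755, 0.4046]
ee_rot: [3.141, 0.001, 0.702]
force: [0.3, 0.1, -0.5]
gripper_width: 0.998
gripper_force: 0.0
[0.46935477 0.17553233 0.40458467] [[-9.77548433e-04 -9.47689576e-01 -3.19191968e-01  8.16297889e-02]
 [ 9.99999233e-01 -6.83764736e-04 -1.03245383e-03  1.33570459e-03]
 [ 7.60193524e-04 -3.19192733e-01  9.47689517e-01  3.21042851e-02]
 [ 0.00000000e+00  0.00000000e+00  0.00000000e+00  1.00000000e+00]]
1653 [0.12975873 0.13179039 0.13247545] [0.05717867 0.0570983  0.02306768] [0.47022503 0.17724957 0.12157378]
((0.4701012372970581, 0.1770559549331665), 0.028924914076924324)
wrist cup_rim [([0.335, 0.232, 0.057], 0.85), ([0.611, 0.202, 0.056], 0.6)]
wrist stack_rim []
wrist cup [([0.332, 0.234, -0.0], 0.91), ([0.473, 0.179, 0.081], 0.88)]
top cup_rim [([0.333, 0.233, 0.051], 0.76), ([0.613, 0.204, 0.054], 0.54)]
top stack_rim [([0.47, 0.174, 0.103], 0.85)]
top cup [([0.468, 0.178, 0.082], 0.9), ([0.333, 0.235, -0.001], 0.88)]
```

View pics/w1.png

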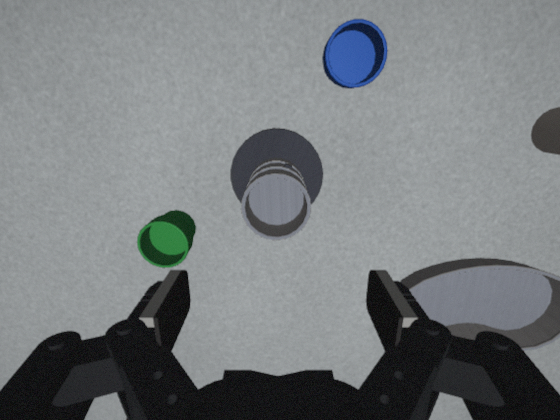

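The wrist picture shows the grey pot's mouth at (276,203), midway between the fingers (188 and 370). The rim fits a circle of radius 28.9 mm at z=0.132, as it should. Next I measure how far the open fingertips reach.

```bash
python3 - <<'E'
from h import *
im,d=imaging.get_image('wrist'); c=imaging.camera_info('wrist'); T=c['T_tool_cam']
v,u=np.nonzero((d>0)&(d<.19)); z=d[v,u]
P=np.c_[(u-c['cx'])/c['fx']*z,(v-c['cy'])/c['fy']*z,z]@T[:3,:3].T+T[:3,3]
for s in (P[:,1]>0,P[:,1]<0):
  q=P[s]; print(len(q),np.percentile(q[:,2],[50,95,99,100]),q[q[:,2]>np.percentile(q[:,2],95)].mean(0))
print(r.grip_depth)
go(.4701,.1775,.31,.70)
E
```

```text
20707 [0.0999654  0.14250877 0.1552646  0.1623163 ] [0.00346938 0.04616247 0.15027585]
20199 [0.10047436 0.14281699 0.15522594 0.16175486] [ 0.0034739  -0.04413649  0.15046044]
0.1547
t 3.5333 pos [0.4696 0.1755 0.4048] rot [ 3.1415e+00 -2.0000e-04  7.0150e-01]
shift mm [ 1.7 -1.2 94.8] turn 0.1
```

```bash
python3 -m inch '[[2,-1,30,0],[2,-1,60,0],[2,-1,80,0],[2,-1,94,0],[2,-1,94,0]]'
python3 -m inch '[[0,0,10,0],[0,0,20,0],[0,0,28,0],[0,0,34,0],[0,0,34,0]]'
python3 - <<'E'
from h import *
go(.4701,.1775,.276,.70)
im,d=imaging.get_image('wrist'); cv2.imwrite('pics/w2.png',im[:,:,::-1])
E
```

```text
time_s: 3.95
eef_pos: [0.4687, 0.1774, 0.3069]
ee_rot: [-3.138, 0.007, 0.702]
force: [-0.3, 0.5, -0.7]
gripper_width: 1.002
gripper_force: 0.0
time_s: 4.37
eef_pos: [0.47, 0.1779, 0.2754]
ee_rot: [-3.141, 0.002, 0.702]
force: [-1.2, -0.0, 0.5]
gripper_width: 1.001
gripper_force: 0.0
t 4.3667 pos [0.47   0.1779 0.2754] rot [-3.1405e+00  2.1000e-03  7.0220e-01]
shift mm [-0.2  0.4 -0.6] turn 0.1
```

View pics/w2.png

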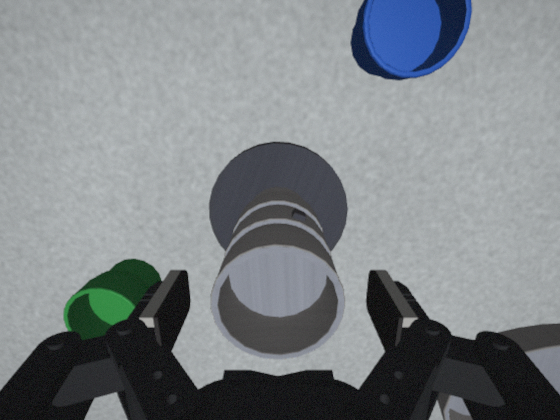

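The pot's mouth at (278,300) is centred between the pads, so I close the gripper.

```bash
python3 -m inch '[[0,0,0,0],[0,0,0,0],[0,0,0,0],[0,0,0,0],[0,0,0,0]]' -1
python3 -m inch '[[0,0,0,0],[0,0,0,0],[0,0,0,0],[0,0,0,0],[0,0,0,0]]'
python3 - <<'E'
from h import *
im,d=imaging.get_image('wrist'); cv2.imwrite('pics/w3.png',im[:,:,::-1]);c=imaging.camera_info('wrist'); T=c['T_tool_cam']
v,u=np.nonzero((d>0)&(d<.19)); z=d[v,u]
P=np.c_[(u-c['cx'])/c['fx']*z,(v-c['cy'])/c['fy']*z,z]@T[:3,:3].T+T[:3,3]
for s in (P[:,1]>.029,P[:,1]<-.029):
  q=P[s]; print(len(q),np.percentile(q[:,2],[50,95,99,99.9]))
s=telemetry.sense(); print(s['gripper_width']*85, s['gripper_force'],r.grip_depth)
E
```

```text
time_s: 4.83
eef_pos: [0.4707, 0.1785, 0.278]
ee_rot: [-3.141, -0.001, 0.702]
force: [-3.2, 1.0, 5.8]
gripper_width: 0.652
gripper_force: 63.1
time_s: 5.25
eef_pos: [0.4707, 0.1784, 0.2779]
ee_rot: [-3.141, -0.001, 0.702]
force: [-2.4, 1.7, 5.8]
gripper_width: 0.659
gripper_force: 63.1
17688 [0.1163404  0.2485742  0.24954301 0.25035938]
11839 [0.10998044 0.141727   0.1588782  0.16553735]
55.84430641303121 63.13592081714887 0.1547
```

View pics/w3.png

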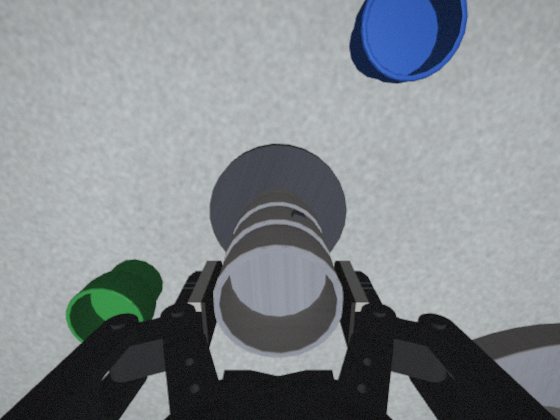

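The pads hold the pot with their tips near z=0.112, clear of the lower pot's rim (0.102). I lift straight up, gently at first.

```bash
python3 -m inch '[[0,0,-4,0],[0,0,-8,0],[0,0,-12,0],[0,0,-16,0],[0,0,-20,0]]'
python3 -m inch '[[0,0,-4,0],[0,0,-8,0],[0,0,-12,0],[0,0,-16,0],[0,0,-20,0]]'
python3 -m inch '[[0,0,-10,0],[0,0,-20,0],[0,0,-30,0],[0,0,-40,0],[0,0,-40,0]]'
python3 - <<'E'
from h import *
go(.518,-.135,.33,.70)
im,d=imaging.get_image('scene'); cv2.imwrite('pics/s2.png',cv2.resize(im[100:350,180:480,::-1],None,fx=2.4,fy=2.4))
for q in ('stack','stack_rim','cup'): print(q,[(np.round(x['position'],3).tolist(),round(x['p'],2)) for x in imaging.place_of('scene',q)])
E
```

```text
time_s: 5.72
eef_pos: [0.4701, 0.1779, 0.2963]
ee_rot: [-3.141, 0.001, 0.702]
force: [-0.4, 0.7, -6.3]
gripper_width: 0.652
gripper_force: 64.7
time_s: 6.13
eef_pos: [0.4708, 0.1781, 0.3178]
ee_rot: [3.141, -0.001, 0.702]
force: [0.5, -0.1, -1.1]
gripper_width: 0.652
gripper_force: 65.1
time_s: 6.55
eef_pos: [0.4716, 0.1783, 0.3601]
ee_rot: [3.139, -0.005, 0.702]
force: [0.4, -0.0, -0.7]
gripper_width: 0.654
gripper_force: 65.2
t 6.55 pos [0.4716 0.1783 0.3601] rot [ 3.139  -0.005   0.7023]
shift mm [-167.1  269.1   29.9] turn 0.1
stack [([0.471, 0.178, 0.001], 0.96), ([0.468, 0.182, 0.107], 0.53)]
stack_rim [([0.47, 0.182, 0.103], 0.75)]
cup [([0.612, 0.199, -0.001], 0.81), ([0.472, 0.179, 0.162], 0.8), ([0.334, 0.236, -0.005], 0.59)]
```

View pics/s2.png

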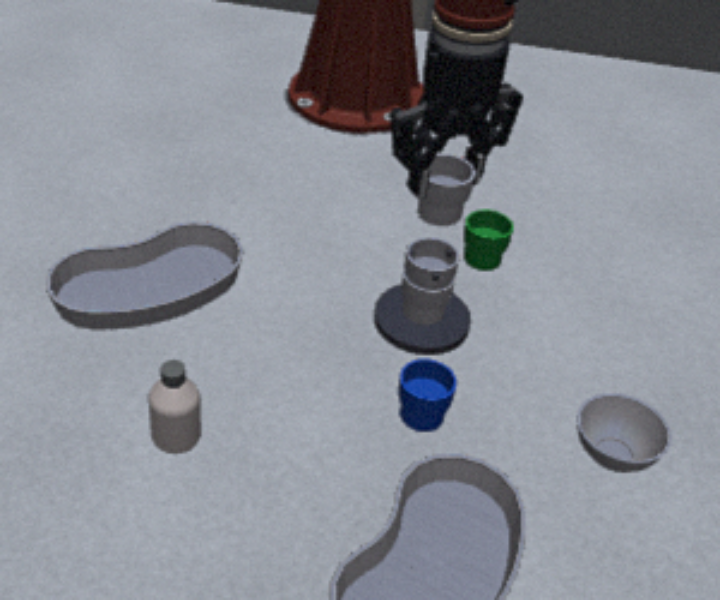

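The pot is out and held level, at crop px (447,190), and the stack still stands at (423,300). I carry the pot over to the dish.

```bash
python3 -m inch '[[-12,20,0,0],[-30,48,0,0],[-48,77,0,0],[-66,106,0,0],[-84,135,0,0]]'
python3 -m inch '[[-18,29,0,0],[-36,58,0,0],[-54,87,0,0],[-70,113,0,0],[-82,133,0,0]]'
python3 -m inch '[[0,0,20,0],[0,0,40,0],[0,0,60,0],[0,0,80,0],[0,0,90,0]]'
python3 - <<'E'
from h import *
go(.519,-.135,.2045,.70)
im,d=imaging.get_image('wrist'); cv2.imwrite('pics/w4.png',im[:,:,::-1])
P=cloud('wrist',d); s=telemetry.sense(); c=np.array(s['eef_pos'])
k=np.hypot(P[:,0]-c[0],P[:,1]-c[1])
p=P[(k<.033)&(P[:,2]<c[2]-.12)]
print('rim z pct',np.percentile(p[:,2],[50,90,95,99]),'width',s['gripper_width'],s['gripper_force'])
w=P[(np.hypot(P[:,0]-.518,P[:,1]+.135)<.15)&(P[:,2]>.015)&(P[:,2]<.04)]; print('wall top',np.percentile(w[:,2],98))
im,d=imaging.get_image('scene'); cv2.imwrite('pics/s3.png',cv2.resize(im[100:320,160:340,::-1],None,fx=2.7,fy=2.7))
for n in('scene','top'):
  if n=='top': imaging.get_image('top')
  for q in ('cup','dish','cup_rim'): print(q,[(np.round(x['position'],3).tolist(),round(x['p'],2)) for x in imaging.place_of(n,q) if x['position'][1]<0])
E
```

```text
time_s: 7.17
eef_pos: [0.4931, 0.0194, 0.3558]
ee_rot: [-3.14, 0.001, 0.703]
force: [0.8, 1.2, -1.6]
gripper_width: 0.651
gripper_force: 65.1
time_s: 7.58
eef_pos: [0.5166, -0.1362, 0.3558]
ee_rot: [-3.141, 0.001, 0.701]
force: [0.5, 0.9, 0.4]
gripper_width: 0.655
gripper_force: 65.2
time_s: 8.0
eef_pos: [0.5153, -0.1334, 0.263]
ee_rot: [-3.136, 0.003, 0.702]
force: [-1.0, -0.0, -0.1]
gripper_width: 0.653
gripper_force: 65.1
t 8.0 pos [ 0.5153 -0.1334  0.263 ] rot [-3.1359e+00  3.0000e-03  7.0180e-01]
shift mm [ 2.   4.  58.5] turn 0.1
rim z pct [0.09575794 0.11597459 0.12644656 0.13501966] width 0.6571640166764942 65.1367316750111
wall top 0.033100145214914986
cup [([0.513, -0.131, 0.06], 0.91)]
dish [([0.516, -0.137, -0.0], 0.6)]
cup_rim [([0.512, -0.136, 0.116], 0.85), ([0.716, -0.035, 0.003], 0.4)]
cup []
dish [([0.521, -0.136, -0.004], 0.66)]
cup_rim []
```

View pics/s3.png

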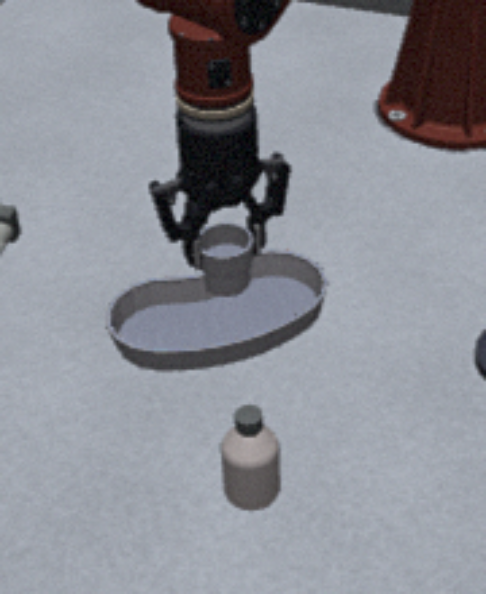

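View pics/w4.png

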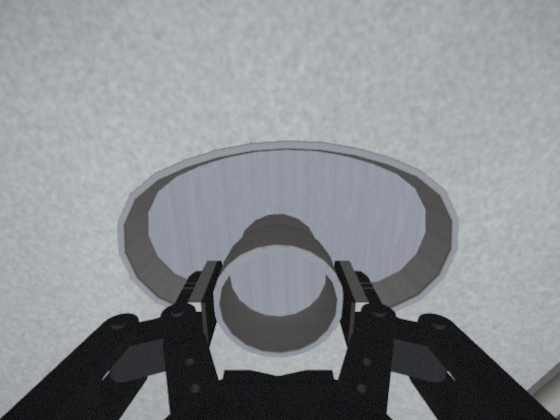

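The pot hangs upright over the middle of the dish: scene crop (225,265), wrist (278,300), unchanged since the grasp, so it hasn't slipped. I lower it the rest of the way.

```bash
python3 -m inch '[[1,1,15,0],[2,3,30,0],[3,4,42,0],[3,4,48,0],[3,4,48,0]]'
python3 -c "
from h import *
go(.519,-.135,.2045,.70)"
```

```text
time_s: 8.87
eef_pos: [0.521, -0.1346, 0.2172]
ee_rot: [-3.139, 0.002, 0.702]
force: [0.0, 0.3, -1.7]
gripper_width: 0.654
gripper_force: 65.1
t 8.8667 pos [ 0.521  -0.1346  0.2172] rot [-3.1386e+00  1.6000e-03  7.0230e-01]
shift mm [-1.8 -0.9 12.7] turn 0.1
```

```bash
python3 -m inch '[[0,0,2,0],[0,0,4,0],[0,0,6,0],[0,0,8,0],[0,0,8,0]]'
python3 -m inch '[[0,0,1,0],[0,0,2,0],[0,0,3,0],[0,0,3,0],[0,0,3,0]]'
```

```text
time_s: 9.28
eef_pos: [0.5217, -0.1349, 0.2107]
ee_rot: [-3.142, 0.0, 0.702]
force: [0.3, -0.1, -1.1]
gripper_width: 0.656
gripper_force: 65.1
time_s: 9.7
eef_pos: [0.5217, -0.1349, 0.2076]
ee_rot: [-3.141, 0.0, 0.702]
force: [0.9, -0.6, -1.1]
gripper_width: 0.652
gripper_force: 65.1
```

```bash
python3 -m inch '[[0,0,0.5,0],[0,0,1,0],[0,0,1.5,0],[0,0,2,0],[0,0,2,0]]'
python3 -m inch '[[0,0,0.5,0],[0,0,1,0],[0,0,1.5,0],[0,0,1.5,0],[0,0,1.5,0]]'
```

```text
time_s: 10.12
eef_pos: [0.5217, -0.1349, 0.2056]
ee_rot: [-3.141, 0.0, 0.702]
force: [-0.8, 0.7, -1.6]
gripper_width: 0.655
gripper_force: 65.1
time_s: 10.53
eef_pos: [0.5218, -0.1349, 0.2045]
ee_rot: [-3.142, 0.0, 0.702]
force: [-1.4, 0.4, 1.4]
gripper_width: 0.653
gripper_force: 65.4
```

```bash
python3 -m inch '[[0,0,0.5,0],[0,0,0.5,0],[0,0,1,0],[0,0,1,0],[0,0,1,0]]'
```

```text
time_s: 10.95
eef_pos: [0.522, -0.135, 0.2045]
ee_rot: [-3.141, 0.0, 0.702]
force: [-3.2, 2.1, 9.2]
gripper_width: 0.654
gripper_force: 66.1
```

The pot is firmly on the floor (9 N). I open, then retreat straight up.

```bash
python3 -m inch '[[0,0,0,0],[0,0,0,0],[0,0,0,0],[0,0,0,0],[0,0,0,0]]' 1
python3 -m inch '[[0,0,-10,0],[0,0,-30,0],[0,0,-60,0],[0,0,-90,0],[0,0,-120,0]]'
python3 -m inch '[[0,0,-20,0],[0,0,-40,0],[0,0,-40,0],[0,0,-40,0],[0,0,-40,0]]'
python3 - <<'E'
from h import *
print(telemetry.sense()['eef_pos'])
im,d=imaging.get_image('wrist'); P=cloud('wrist',d)
p=P[(np.hypot(P[:,0]-.522,P[:,1]+.135)<.045)&(P[:,2]>.045)&(P[:,2]<.08)]
print(len(p),np.percentile(p[:,2],[50,90,98]),cv2.minEnclosingCircle(p[:,:2].astype(np.float32)))
im,d=imaging.get_image('scene'); cv2.imwrite('pics/s4.png',cv2.resize(im[100:350,180:480,::-1],None,fx=2.4,fy=2.4))
for q in ('cup','dish','stack','bottle','bowl'): print(q,[(np.round(x['position'],3).tolist(),round(x['p'],2)) for x in imaging.place_of('scene',q)])
E
```

```text
time_s: 11.37
eef_pos: [0.5217, -0.1349, 0.2029]
ee_rot: [-3.141, 0.0, 0.702]
force: [0.0, 0.5, -1.1]
gripper_width: 1.002
gripper_force: 0.0
time_s: 11.78
eef_pos: [0.5215, -0.1348, 0.3248]
ee_rot: [-3.141, 0.0, 0.702]
force: [0.6, -1.2, -0.3]
gripper_width: 1.001
gripper_force: 0.0
time_s: 12.2
eef_pos: [0.5213, -0.1347, 0.3625]
ee_rot: [-3.141, 0.001, 0.702]
force: [-0.1, 0.6, -0.6]
gripper_width: 1.002
gripper_force: 0.0
[ 0.52130796 -0.13473793  0.36251547]
1001 [0.05637932 0.05765791 0.05824522] ((0.5210249423980713, -0.1363779604434967), 0.02912937104701996)
cup [([0.332, 0.236, -0.004], 0.73), ([0.522, -0.132, 0.004], 0.57)]
dish [([0.799, 0.25, -0.005], 0.7), ([0.52, -0.137, -0.0], 0.6)]
stack [([0.469, 0.178, 0.0], 0.9)]
bottle [([0.717, -0.033, 0.002], 0.89)]
bowl [([0.608, 0.398, 0.0], 0.84), ([0.719, -0.033, -0.001], 0.67)]
```

View pics/s4.png

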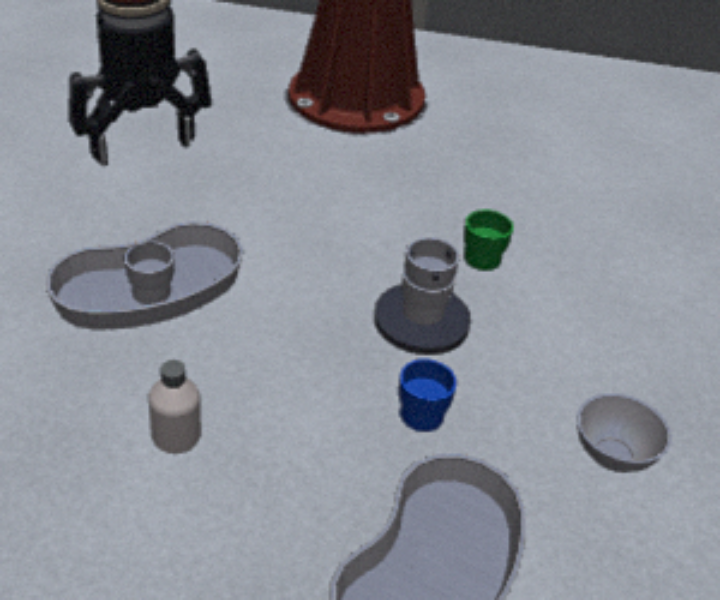

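The pot stands upright in the dish at (150,270), with its rim at z≈0.058. The stack, bottle and bowl haven't moved, and the gripper is clear.

```bash
python3 -c "
from workcell import r
print(r.sign_off())"
```

```text
the job is handed in; nothing more can be done
None
```

The top pot was lifted straight off the stack, set down upright at the middle of the right-hand kidney dish and released, with no visible movement of the stack, dish, bottle or bowl; the job is handed in, but `sign_off` returned no verdict.

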